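Thread the dip probe through the guide rings into the beaker and hold it there

TASK

Take the dip probe out of its holder by the black handle and lower it from above through the upper and then the lower guide ring on whichever side of the stand has the open beaker under it (a capped bottle stands under the other side). Finish while still holding the probe upright by its handle, spanning both rings, with its tip about half-way down inside the beaker, the handle clear of the upper ring; do not let go. Leave the beaker and the bottle where they stand.

Things in the scene. Friction and masses are not known exactly. Their poses are not given: they have to be found in the camera images.
- probe_handle (a point): centre of the probe's handle, where to grip it. Dip probe: black round handle (two thin orange bands) 20 mm in diameter and 45 mm long, on top of a straight steel shaft 10 mm in diameter and 140 mm long; 185 mm overall, about 0.08 kg. This point lies 162.5 mm above the tip; z axis runs along the probe from tip to handle. At the start it stands upright, loose, in its holder, handle centre about 0.169 m above the bench.
- probe_tip (a point): centre of the probe's flat lower end (7 mm across, tapering to the full 10 mm in 6 mm); z axis along the probe towards the handle.
- probe_holder: fixed parking holder: round grey foot 72 mm across with a white upright sleeve, 60 mm high in all; sleeve bore 11.6 mm, bore floor 6 mm above the bench. Origin at the centre of its underside. Lift the probe straight up at least 60 mm to clear it. A laboratory balance, 182 mm high, stands between the holder (to its right) and the guide stand (to its left): carry the probe with its tip above that.
- guide_stand: fixed probe-guide stand: grey base plate 120 x 200 x 8 mm (x from -55 to +65 mm), two aluminium uprights at the back (x = +52 mm, y = +-50 mm, up to 164 mm high), each carrying a blue upper and a white lower guide ring one straight below the other, ring axes at x = 0, y = +-50 mm. Nothing stands above the upper rings. Origin at the centre of the underside, x towards its back (uprights), y to its left, z up.
- left_upper_ring (a point): centre of the top mouth of the blue upper guide ring on the stand's left side (+y of the stand, i.e. on the left as seen from the robot). Mouth height z = 0.162 m; ring 34 mm outside, 14 mm hole, 12 mm thick, hole axis vertical. Axes are the stand's: x to its back, y to its left, z up.
- left_lower_ring (a point): centre of the top mouth of the white lower guide ring on the stand's left side (+y of the stand, i.e. on the left as seen from the robot). Mouth height z = 0.107 m; ring 34 mm outside, 13 mm hole, 12 mm thick, hole axis vertical. Axes are the stand's: x to its back, y to its left, z up.
- right_upper_ring (a point): centre of the top mouth of the blue upper guide ring on the stand's right side (-y of the stand, i.e. on the right as seen from the robot). Mouth height z = 0.162 m; ring 34 mm outside, 14 mm hole, 12 mm thick, hole axis vertical. Axes are the stand's: x to its back, y to its left, z up.
- right_lower_ring (a point): centre of the top mouth of the white lower guide ring on the stand's right side (-y of the stand, i.e. on the right as seen from the robot). Mouth height z = 0.107 m; ring 34 mm outside, 13 mm hole, 12 mm thick, hole axis vertical. Axes are the stand's: x to its back, y to its left, z up.
- beaker_center (a point): centre (half-way up) of the open, empty clear plastic beaker, 55 mm across, 71 mm high, loose on the stand's base plate under the rings of one side (within 4 mm of their axis); inside bottom at about z = 0.011 m, rim at z = 0.079 m.
- bottle_center (a point): centre (half-way up) of the small white bottle with a red cap, 34 mm across, 66 mm high, loose on the base plate under the rings of the other side.
Not all that is in view belongs to the job. Of the things that look like the part that bears probe_handle, the smaller one is meant.

How it is judged:
By the outcome, as a careful person would: the job done as asked, in the order asked, and still so for the second after the job is handed in, while the arm keeps its last pose, push and grip.
It also fails if it takes over 51 s, if anything falls off the work surface, if the arm or the gripper's body presses on something with over 40 N, if the wrist force passes 120 N, or if a joint passes its speed limit or range.

ROBOT

A 7-joint arm with a two-finger parallel gripper is mounted at the origin on a cart in front of the work surface, level with it; the furniture and walls round the work are solid. World frame = base frame: x ahead of the robot, y to its left, z up, the work surface at z = 0. Lengths are in mm, angles in rad, forces in N, time in s.
With the tool pointing down it reaches from about 425 to 825 mm from the base axis. Payload 3.6 kg.
Tool frame: the origin (TCP) lies at the very end of the fingers, on their centre line; the grasp point (between the pads) lies 19 mm behind it; z points along the fingers, y is the line along which they close (so a half turn about z gives the same grasp; the last joint's range is limited). The gripper opens to 93 mm and grips with 3 to 60 N. Pads are 15 mm wide; open, the fingers measure 128 mm over their backs; the gripper's body (75 mm by 188 mm) begins 65 mm behind the grasp point.
Start: joints at [1.242, 0.615, -0.013, 1.423, 0.008, 1.103, -0.04], TCP at [193.838, -620.392, 184.64] pointing down, gripper open.
Joint ranges: [-3.12, 3.12], [-0.3, 2.06], [-1.34, 1.32], [0.26, 2.42], [-1.36, 4.5], [0.01, 1.98], [-2.84, 2.84]. Speed limits (rad/s): [2.79, 2.79, 3.14, 3.14, 3.14, 3.14, 3.14].

INTERFACE

Orientations are given as a 3x3 rotation matrix whose columns are the frame's x, y, z axes.
In Python, from bench import ctrl gives the robot as it stands.
- The arm moves only by the tool servo_tool, never from a script. Its argument "motion" is a list of rows, each a list of 3 entries, a list of its own where there are three numbers: the shift along the tool's x, y, z in units of 0.8 m (1.0 is 0.8 m), then the turn, a rotation vector about the tool's x, y, z in units of 45 degrees (1.0 is 45 degrees), then the opening, from 0 (shut) to 1 (fully open). A call has exactly 5 rows; each row is the pose to reach, as a shift and turn from the pose commanded when the call began, along the tool's axes at that moment; what a row does not reach only later rows make up. A row lasts 1/10 s, in which the tool goes at most 50 mm and 8.59 degrees, less where a joint would pass 70% of its speed; a pose out of reach is approached as far as the arm can. A call with a number of a shift or a turn outside -1 to 1 is refused whole. A call with a gripper value outside its range is refused whole. The fingers move at their own pace and stop on an object; "force" is the grip in N (left out, the last holds). Time passes only in rows, so rows that repeat a pose let the fingers close, or fill a call up. It gives the time, the measured TCP pose, the force, the opening and the grip force at its end, in the units of the state.
- ctrl.get_obs(): the state, without advancing time (a new reading comes with each control period).
- ctrl.camera(name): name is "side" or "top"; returns the picture (480x640x3 uint8, blue, green, red); there is no depth.
- ctrl.get_calibration(name): a dict with "fx", "fy", "cx", "cy" (pixels), "D" ([k1, k2, p1, p2, k3] as OpenCV has them; the pictures are not rectified), "rvec" (rotation vector, rad) and "tvec" (3), from world to camera coordinates, as OpenCV has them. Camera axes: x right, y down, z forward; pixel columns grow to the right and rows downward; lengths in mm; the calibration is good to about 2 mm. A picture is of the moment at which its call begins. get_calibration takes no time and is no camera call.
- ctrl.hand_in(): hands the job in; it is judged then, once.
Trained networks look in the newest picture that a camera, given by its name, has taken for a name from the list of things; names that differ only in an ending like _2 or _b are one class to them, and where a whole thing is asked for, a point or a joint stands for the part that bears it (a point fixed in the world has none). Each returns a list of dicts, best first, with "score" (0 to 1); they miss things now and then, are a little off and sometimes report something else, mostly with a low value. They report only what shows in the picture. A call takes as long as a camera call. They do not tell look-alikes from the thing itself.
- ctrl.recognise(camera, thing): "point" ([column, row] in pixels, amid what is visible of it).
The state is a dict: "clock": time; "joint_positions": joint angles; "dq": joint speeds; "joint_efforts": joint torques, N m; "tool_pos": TCP position; "tool_rot": TCP orientation; "wrist_force": force on the tool from outside, world axes, zero at the start; "wrist_torque": the same for the moment, N m; "finger_gap": finger opening in mm; "grasp_force": force on a finger pad.
Only numpy, scipy, OpenCV 4.12 (cv2) and the standard library are available. Lean on these libraries where they do the work, as an engineer would, in place of code of your own. Each camera call takes 0.05 s, during which the arm holds its last target. There are 200 camera calls.

## Working session

There is one attempt and no reset: what is moved stays moved. The work goes in short steps, Python scripts to look and compute and a tool call to move; the robot and the scene stay as the last step left them, time stands still between calls to the robot, and variables do not carry over. Pictures are saved under pics/ and viewed, at most 10 in all, crops included, and the job is handed in when it is done.

Besides the shell and the picture viewer there is one more tool, called as a command line: name --argument value ..., lists and objects as JSON in quotes. servo_tool: Moves the arm, as the interface text tells. Its arguments: {"type":"object","properties":{"motion":{"type":"array"},"force":{"type":"number"}},"required":["motion"]}

```bash
mkdir -p pics
cat > h.py <<'E'
import numpy as np, cv2
from bench import ctrl
def cal(n):
    c=ctrl.get_calibration(n);K=np.array([[c['fx'],0,c['cx']],[0,c['fy'],c['cy']],[0,0,1.]])
    return K,np.array(c['D'],float),np.array(c['rvec'],float).reshape(3,1),np.array(c['tvec'],float).reshape(3,1)
def ray(n,p):
    K,D,r,t=cal(n);R=cv2.Rodrigues(r)[0]
    u=cv2.undistortPoints(np.array([[p]],float),K,D)[0,0]
    o=(-R.T@t).ravel();d=R.T@np.array([u[0],u[1],1.]);return o,d/np.linalg.norm(d)
def atz(n,p,z):
    o,d=ray(n,p);return o+d*(z-o[2])/d[2]
def tri(p1,p2):
    o1,d1=ray('top',p1);o2,d2=ray('side',p2)
    s=np.linalg.lstsq(np.c_[d1,-d2],o2-o1,rcond=None)[0]
    a=o1+s[0]*d1;b=o2+s[1]*d2;return (a+b)/2,np.linalg.norm(a-b)
def proj(n,P):
    K,D,r,t=cal(n);return cv2.projectPoints(np.array(P,float).reshape(-1,1,3),r,t,K,D)[0][:,0]
E
python3 - <<'E'
from h import *
np.set_printoptions(precision=1,suppress=True)
for n in ['top','side']:
    cv2.imwrite(f'pics/{n}0.png',ctrl.camera(n))
    o,d=ray(n,(320,240));print(n,o,d)
    for t in ['probe_handle','probe_tip','probe_holder','guide_stand','left_upper_ring','right_upper_ring','left_lower_ring','right_lower_ring','beaker_center','bottle_center']:
        print(t,[(np.round(x['point']),round(x['score'],2)) for x in ctrl.recognise(n,t)])
print(ctrl.get_obs())
E
```

```text
top [ 403.5   -9.6 1187.7] [ 0.1 -0.  -1. ]
probe_handle [(array([486., 267.]), 0.73), (array([443., 280.]), 0.69)]
probe_tip [(array([485., 272.]), 0.83), (array([201., 226.]), 0.65), (array([436., 278.]), 0.54)]
probe_holder [(array([421., 278.]), 0.98)]
guide_stand [(array([199., 223.]), 0.87)]
left_upper_ring [(array([199., 227.]), 0.79)]
right_upper_ring [(array([195., 225.]), 0.9)]
left_lower_ring [(array([201., 226.]), 0.58)]
right_lower_ring [(array([196., 225.]), 0.82)]
beaker_center [(array([181., 227.]), 0.51), (array([420., 277.]), 0.35)]
bottle_center [(array([217., 233.]), 0.59)]
side [ 398.  1005.1  776.7] [ 0.1 -0.8 -0.6]
probe_handle [(array([370., 136.]), 0.96), (array([376., 159.]), 0.61)]
probe_tip [(array([369., 134.]), 0.82), (array([375., 160.]), 0.56)]
probe_holder [(array([373., 197.]), 0.51), (array([304., 337.]), 0.23)]
guide_stand [(array([286., 348.]), 0.93)]
left_upper_ring [(array([288., 350.]), 0.72)]
right_upper_ring [(array([285., 347.]), 0.82)]
left_lower_ring [(array([283., 350.]), 0.88)]
right_lower_ring [(array([286., 349.]), 0.67)]
beaker_center [(array([286., 371.]), 0.6)]
bottle_center [(array([305., 334.]), 0.85)]
{'clock': 1.1, 'joint_positions': array([ 1.2,  0.6, -0. ,  1.4,  0. ,  1.1, -0. ]), 'dq': array([-0., -0., -0.,  0., -0., -0.,  0.]), 'joint_efforts': array([  0. , -45.9,   0.2, -16.6,  -0.1,   0. ,   0. ]), 'tool_pos': array([ 193.8, -620.4,  184.6]), 'tool_rot': array([[ 1. ,  0.3,  0. ],
       [ 0.3, -1. ,  0. ],
       [ 0. , -0. , -1. ]]), 'wrist_force': array([-0.3,  0.2, -0.8]), 'wrist_torque': array([ 0. , -0. , -0.1]), 'grasp_force': 0.0, 'finger_gap': 92.90051237142669}
```

View pics/top0.png

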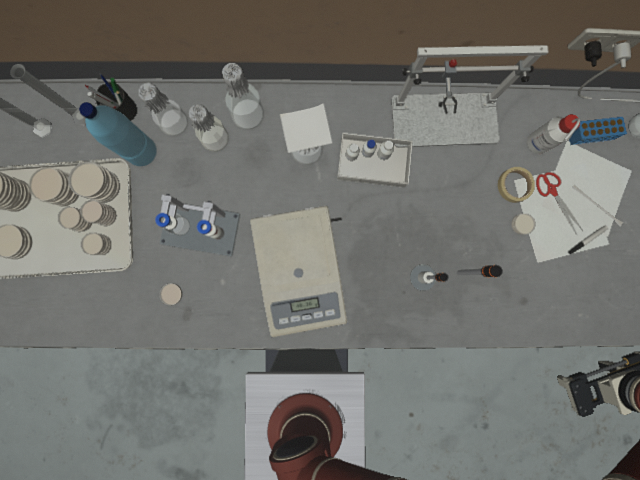

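View pics/side0.png

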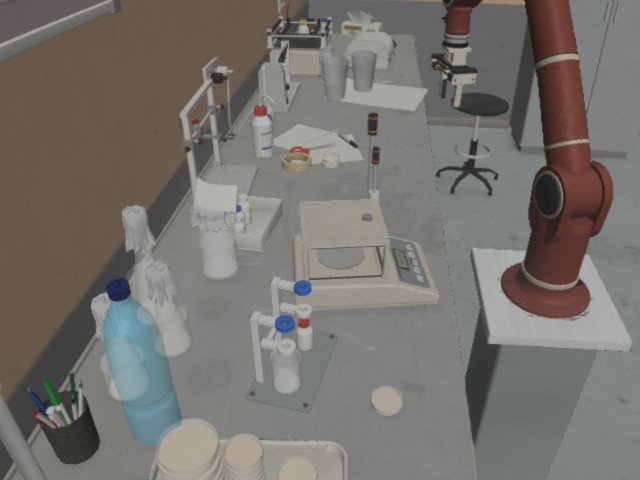

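The beaker is on the left: top (181,227), side (286,371). The bottle is on the right: side (305,334). There are two probe-like candidates: A at top (443,280) / side (376,159), which is smaller and seems to stand in the white sleeve, and B at top (486,267) / side (370,136), which is larger. A fits "smaller", and I'll confirm it in an enlarged crop.

Run:
```python
from h import *
np.set_printoptions(precision=1,suppress=True)
t=cv2.imread('pics/top0.png');s=cv2.imread('pics/side0.png')
a=cv2.resize(t[250:300,400:520],(800,333),interpolation=3)
b=cv2.resize(s[105:215,340:410],(170,267),interpolation=3)
c=cv2.resize(t[185:255,150:245],(360,265),interpolation=3)
d=cv2.resize(s[275:415,245:345],(190,266),interpolation=3)
row=np.hstack([cv2.resize(x,(x.shape[1],266)) for x in (b,c,d)]);row=np.hstack([row,np.zeros((266,80,3),np.uint8)])
cv2.imwrite('pics/crop1.png',np.vstack([a,row]))
for p,q in [((443,280),(376,159)),((486,267),(370,136))]: print(tri(p,q))
# blue ring blobs
def blobs(im,roi):
    h=cv2.cvtColor(im,cv2.COLOR_BGR2HSV);x,y,w,hh=roi
    m=cv2.inRange(h,(100,150,80),(130,255,255))[y:y+hh,x:x+w]
    n,l,st,c=cv2.connectedComponentsWithStats(m)
    return [(st[i],c[i]+[x,y], np.array([st[i][0]+st[i][2]/2-.5+x,st[i][1]+st[i][3]/2-.5+y])) for i in range(1,n) if st[i][4]>15]
for B in blobs(t,(150,200,80,50)): print('top',B, atz('top',B[2],162))
for B in blobs(s,(265,275,60,65)): print('side',B, atz('side',B[2],156))
```

```text
(array([ 401.4, -330.4,  151.2]), np.float64(0.18104174146667784))
(array([ 426.8, -425.9,  176.9]), np.float64(9.824570500513905))
top (array([  6,  14,  14,  13, 107], dtype=int32), array([162.1, 219.6]), array([162.5, 220. ])) [540.7 336.5 162. ]
top (array([ 47,  21,  14,  13, 103], dtype=int32), array([203.6, 226.5]), array([203.5, 227. ])) [524.5 239.3 162. ]
side (array([ 30,   6,  15,  14, 165], dtype=int32), array([302.1, 287.4]), array([302. , 287.5])) [521.8 240.9 156. ]
side (array([ 11,  41,  18,  16, 216], dtype=int32), array([284.5, 323.4]), array([284.5, 323.5])) [537.6 339.3 156. ]
```

View pics/crop1.png

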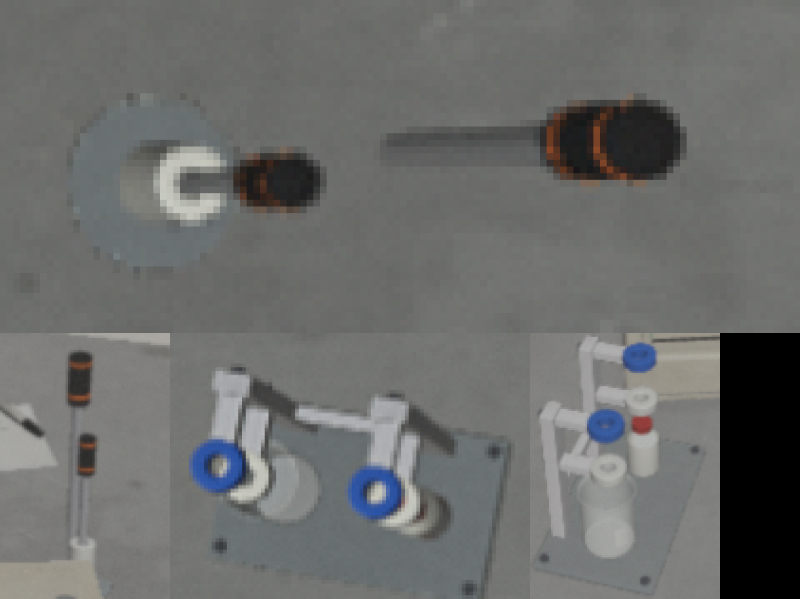

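A (small, in the sleeve of the grey foot) is the one meant. B is clearly larger and stands bare beside it, to its right. The beaker is on the left.

Run:
```python
from h import *
np.set_printoptions(precision=1,suppress=True)
print('A top',atz('top',(443.9,277.1),191.5),'sleeve',atz('top',(428.9,277.7),60))
print('A side',atz('side',(375.8,155.3),169), 'sleeve', atz('side',(374.2,194),60))
for z in (180,200,220,240,260,280): print('Btop',z,atz('top',(496.3,271),z))
print('Bbase',atz('top',(458.5,272.2),0))
print('B side top', [atz('side',(373,114.5),z) for z in (200,230,260)])
print('foot',atz('top',(422.5,277.3),6))
o=ctrl.get_obs();print(o['tool_rot'].round(3),o['tool_pos'])
print('balance corners', [atz('top',p,0) for p in ((250,217),(328,207),(346,325),(270,336))])
```

```text
A top [ 408.  -320.2  191.5] sleeve [ 407.  -321.6   60. ]
A side [ 402.4 -315.3  169. ] sleeve [ 401.2 -300.6   60. ]
Btop 180 [ 422.3 -449.1  180. ]
Btop 200 [ 421.9 -440.4  200. ]
Btop 220 [ 421.6 -431.7  220. ]
Btop 240 [ 421.2 -423.   240. ]
Btop 260 [ 420.8 -414.2  260. ]
Btop 280 [ 420.5 -405.5  280. ]
Bbase [ 422.3 -421.     0. ]
B side top [array([ 417.7, -534.7,  200. ]), array([ 416.7, -454.6,  230. ]), array([ 415.6, -374.5,  260. ])]
foot [ 408.3 -318.9    6. ]
[[ 1.   0.3  0. ]
 [ 0.3 -1.   0. ]
 [ 0.  -0.  -1. ]] [ 193.8 -620.4  184.6]
balance corners [array([571.8, 152.3,   0. ]), array([600.8, -61.3,   0. ]), array([ 279.7, -110.2,    0. ]), array([250.5,  93.9,   0. ])]
```

servo_tool --motion '[[[0, 0, -0.03], [0, 0, -0.15], 1], [[0, 0, -0.06], [0, 0, -0.3], 1], [[0, 0, -0.09], [0, 0, -0.45], 1], [[0, 0, -0.12], [0, 0, -0.6], 1], [[0, 0, -0.15], [0, 0, -0.75], 1]]' --force 30

```text
clock: 1.6
tool_pos: [193.7, -620.3, 305.7]
tool_rot: [[0.624, 0.781, -0.0], [0.781, -0.624, -0.0], [-0.0, 0.0, -1.0]]
wrist_force: [0.8, -0.4, 0.0]
finger_gap: 93.0
grasp_force: 0.0
```

servo_tool --motion '[[[0, 0, 0], [0, 0, -0.15], 1], [[0, 0, 0], [0, 0, -0.3], 1], [[0, 0, 0], [0, 0, -0.45], 1], [[0, 0, 0], [0, 0, -0.6], 1], [[0, 0, 0], [0, 0, -0.75], 1]]'

```text
clock: 2.1
tool_pos: [193.7, -620.4, 304.6]
tool_rot: [[0.085, 0.996, -0.0], [0.996, -0.085, 0.0], [0.0, -0.0, -1.0]]
wrist_force: [0.1, 0.4, -0.2]
finger_gap: 93.3
grasp_force: 0.0
```

```bash
cat > st.py <<'E'
from h import *
import sys
from scipy.spatial.transform import Rotation as Ro
np.set_printoptions(precision=4,suppress=True)
o=ctrl.get_obs();R=o['tool_rot'];p=o['tool_pos']
print(o['clock'],p,o['joint_positions'],o['finger_gap'],o['grasp_force'],o['wrist_force'])
Rt=np.array([[0,1,0],[1,0,0],[0,0,-1.]])
print('turn',Ro.from_matrix(R.T@Rt).as_rotvec()/(np.pi/4))
if len(sys.argv)>3:
    print('shift',R.T@(np.array(sys.argv[1:4],float)-p)/800)
E
python3 st.py 407 -320 290
```

```text
2.1 [ 193.6918 -620.3784  304.6432] [ 1.3966  0.5567 -0.3053  1.2103  0.162   1.3981  1.0219] 93.32102005468833 0.0 [ 0.0728  0.4334 -0.1588]
turn [-0.0002 -0.0001 -0.1085]
shift [0.3968 0.2337 0.0183]
```

servo_tool --motion '[[[0.04, 0.023, 0], [0, 0, -0.02], 1], [[0.08, 0.047, 0], [0, 0, -0.04], 1], [[0.12, 0.07, 0], [0, 0, -0.06], 1], [[0.16, 0.094, 0], [0, 0, -0.08], 1], [[0.2, 0.117, 0], [0, 0, -0.1085], 1]]'

```text
clock: 2.6
tool_pos: [302.1, -468.2, 304.8]
tool_rot: [[0.004, 1.0, 0.0], [1.0, -0.004, -0.0], [-0.0, 0.0, -1.0]]
wrist_force: [1.0, 0.7, -0.4]
finger_gap: 93.2
grasp_force: 0.0
```

```bash
python3 st.py 407 -320 290
```

```text
2.6 [ 302.1411 -468.1606  304.8301] [ 1.2019  0.3941 -0.37    1.4896  0.1452  1.2846  0.8128] 93.22343372695714 0.0 [ 0.997   0.6519 -0.3768]
turn [ 0.0003  0.0004 -0.0052]
shift [0.1857 0.1303 0.0185]
```

servo_tool --motion '[[[0.04, 0.028, 0], [0, 0, 0], 1], [[0.08, 0.056, 0], [0, 0, 0], 1], [[0.12, 0.084, 0], [0, 0, 0], 1], [[0.16, 0.112, 0], [0, 0, 0], 1], [[0.186, 0.131, 0.018], [0, 0, 0], 1]]'

```text
clock: 3.1
tool_pos: [410.0, -318.6, 292.2]
tool_rot: [[0.001, 1.0, 0.005], [1.0, -0.001, -0.002], [-0.002, 0.005, -1.0]]
wrist_force: [0.3, -0.6, -0.2]
finger_gap: 93.1
grasp_force: 0.0
```

servo_tool --motion '[[[0, 0, 0.03], [0, 0, 0], 1], [[0, 0, 0.06], [0, 0, 0], 1], [[0, 0, 0.09], [0, 0, 0], 1], [[0, 0, 0.09], [0, 0, 0], 1], [[0, 0, 0.09], [0, 0, 0], 1]]'

```text
clock: 3.6
tool_pos: [407.1, -321.3, 218.7]
tool_rot: [[0.005, 1.0, 0.0], [1.0, -0.005, 0.0], [0.0, 0.0, -1.0]]
wrist_force: [-0.3, 0.2, 1.9]
finger_gap: 93.1
grasp_force: 0.0
```

```bash
python3 st.py 407 -320 150
python3 - <<'E'
from h import *
t=ctrl.camera('top');s=ctrl.camera('side')
print(proj('top',[[407,-320,191.5]]),proj('side',[[407,-320,169]]))
a=cv2.resize(t[230:310,390:490],(500,400),interpolation=3);b=cv2.resize(s[95:215,330:418],(293,400),interpolation=3)
cv2.imwrite('pics/c2.png',np.hstack([a,b]))
E
```

```text
3.6 [ 407.082  -321.3125  218.736 ] [ 0.9173  0.4015 -0.4176  1.7415  0.185   1.0373  0.4298] 93.09464959513774 0.0 [-0.3178  0.1689  1.8784]
turn [ 0.0003 -0.     -0.0061]
shift [ 0.0016 -0.0001  0.0859]
[[443.8303953 277.537483 ]] [[374.13243568 154.47734509]]
```

View pics/c2.png

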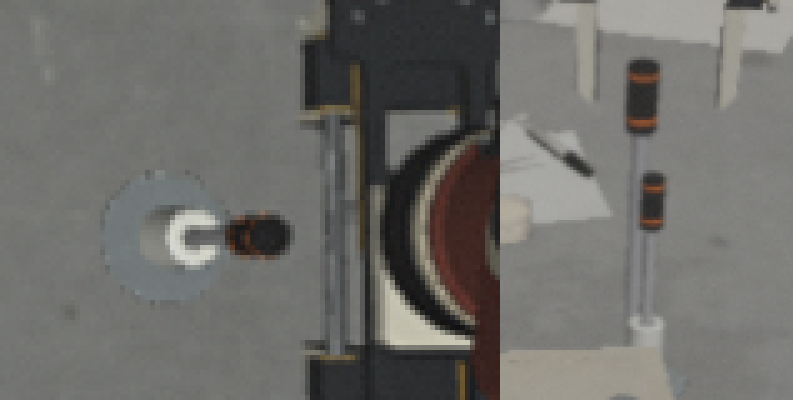

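Candidate A is centred between the fingers: in the side crop the finger midpoint is at column 655 and the handle at 652. Descending to grip.

servo_tool --motion '[[[0.001, 0, 0.03], [0, 0, 0], 1], [[0.001, 0, 0.06], [0, 0, 0], 1], [[0.001, 0, 0.086], [0, 0, 0], 1], [[0.001, 0, 0.086], [0, 0, 0], 1], [[0.001, 0, 0.086], [0, 0, 0], 0.6]]'

```text
clock: 4.2
tool_pos: [407.8, -320.9, 150.7]
tool_rot: [[0.005, 1.0, 0.002], [1.0, -0.005, -0.001], [-0.001, 0.002, -1.0]]
wrist_force: [0.5, -0.8, -0.0]
finger_gap: 88.9
grasp_force: 0.0
```

servo_tool --motion '[[[0, 0, 0], [0, 0, 0], 0.4], [[0, 0, 0], [0, 0, 0], 0.3], [[0, 0, 0], [0, 0, 0], 0.25], [[0, 0, 0], [0, 0, 0], 0.2], [[0, 0, 0], [0, 0, 0], 0.15]]' --force 25

```text
clock: 4.7
tool_pos: [407.0, -320.4, 149.7]
tool_rot: [[0.005, 1.0, 0.0], [1.0, -0.005, -0.0], [-0.0, 0.0, -1.0]]
wrist_force: [0.4, 0.1, 1.0]
finger_gap: 49.4
grasp_force: 0.0
```

servo_tool --motion '[[[0, 0, 0], [0, 0, 0], 0.1], [[0, 0, 0], [0, 0, 0], 0.1], [[0, 0, 0], [0, 0, 0], 0.1], [[0, 0, 0], [0, 0, 0], 0.1], [[0, 0, 0], [0, 0, 0], 0.1]]' --force 25

```text
clock: 5.2
tool_pos: [406.9, -320.3, 149.4]
tool_rot: [[0.005, 1.0, -0.0], [1.0, -0.005, 0.0], [0.0, -0.0, -1.0]]
wrist_force: [0.1, 1.0, -0.3]
finger_gap: 19.0
grasp_force: 25.0
```

servo_tool --motion '[[[0, 0, 0], [0, 0, 0], 0], [[0, 0, -0.01], [0, 0, 0], 0], [[0, 0, -0.03], [0, 0, 0], 0], [[0, 0, -0.05], [0, 0, 0], 0], [[0, 0, -0.08], [0, 0, 0], 0]]' --force 45

```text
clock: 5.7
tool_pos: [406.0, -319.8, 213.6]
tool_rot: [[0.005, 1.0, -0.002], [1.0, -0.005, 0.002], [0.002, -0.002, -1.0]]
wrist_force: [1.0, 0.5, -1.7]
finger_gap: 18.3
grasp_force: 45.0
```

servo_tool --motion '[[[0, 0, -0.04], [0, 0, 0], 0], [[0, 0, -0.08], [0, 0, 0], 0], [[0, 0, -0.12], [0, 0, 0], 0], [[0, 0, -0.16], [0, 0, 0], 0], [[0, 0, -0.19], [0, 0, 0], 0]]'

```text
clock: 6.2
tool_pos: [407.1, -320.2, 368.1]
tool_rot: [[0.004, 1.0, 0.002], [1.0, -0.004, -0.001], [-0.001, 0.002, -1.0]]
wrist_force: [-0.1, -1.6, -1.7]
finger_gap: 18.3
grasp_force: 45.0
```

```bash
python3 st.py 539 338 365
python3 - <<'E'
from h import *
t=ctrl.camera('top');s=ctrl.camera('side')
cv2.imwrite('pics/c3.png',np.hstack([cv2.resize(s[30:230,310:450],(420,600)),cv2.resize(t[230:350,400:476],(380,600))]))
E
```

```text
6.2 [ 407.1218 -320.1901  368.1368] [ 0.9318  0.3    -0.4369  1.459   0.1273  1.4081  0.4874] 18.277716033708742 44.99983549118042 [-0.0734 -1.6045 -1.6685]
turn [ 0.0026  0.0019 -0.0056]
shift [0.8235 0.1612 0.0031]
```

View pics/c3.png

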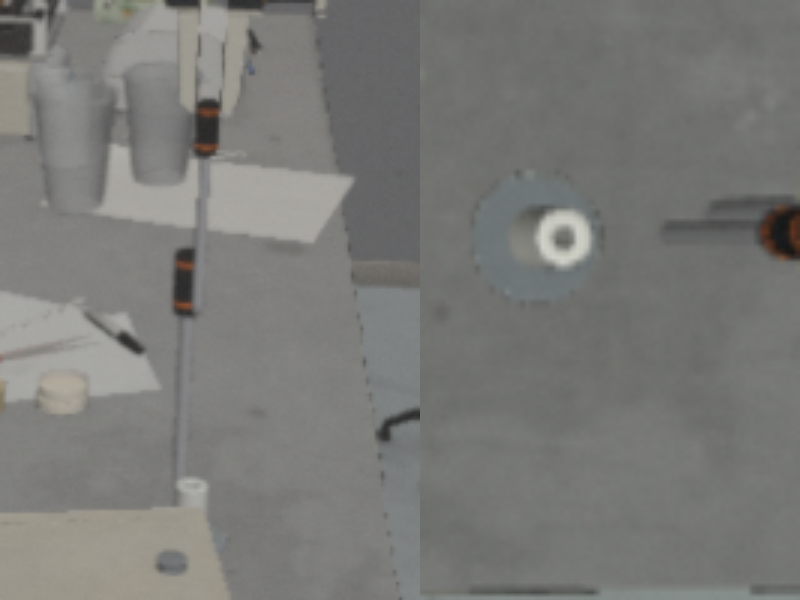

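Run:
```python
from h import *
np.set_printoptions(precision=1,suppress=True)
x,y,z=407.1,-320.2,368.1
f=lambda p:((p-[310,30])*3)
for d in (50,41.5,19,0,-3.5,-25,-143.5): print(d,f(proj('side',[[x,y,z+d]]))[0], proj('top',[[x,y,z+d]])[0])
print(ctrl.get_obs()['tool_pos'])
for d in (-45,45): print(f(proj('side',[[407+d,-320,218.7]])))
```

```text
50 [206.   92.2] [482.8 277. ]
41.5 [205.5 102.6] [480.9 277.1]
19 [204.2 130. ] [476.2 277.1]
0 [203.1 152.7] [472.4 277.2]
-3.5 [202.9 156.9] [471.7 277.2]
-25 [201.7 182.2] [467.7 277.2]
-143.5 [195.2 314.9] [448.5 277.4]
[ 408.6 -320.9  369.3]
[[246.8 323.5]]
[[143.4 319.1]]
```

servo_tool --motion '[[[0.02, 0.004, 0], [0, 0, 0], 0], [[0.055, 0.01, 0], [0, 0, 0], 0], [[0.095, 0.018, 0], [0, 0, 0], 0], [[0.14, 0.027, 0], [0, 0, 0], 0], [[0.185, 0.036, 0], [0, 0, 0], 0]]'

```text
clock: 6.8
tool_pos: [435.2, -169.4, 363.5]
tool_rot: [[0.004, 1.0, -0.004], [1.0, -0.004, 0.002], [0.002, -0.004, -1.0]]
wrist_force: [0.9, 0.1, -1.3]
finger_gap: 18.3
grasp_force: 45.0
```

servo_tool --motion '[[[0.045, 0.009, 0], [0, 0, 0], 0], [[0.09, 0.018, 0], [0, 0, 0], 0], [[0.135, 0.027, 0], [0, 0, 0], 0], [[0.18, 0.036, 0], [0, 0, 0], 0], [[0.225, 0.045, 0], [0, 0, 0], 0]]'

```text
clock: 7.3
tool_pos: [471.5, 9.9, 363.7]
tool_rot: [[0.003, 1.0, -0.004], [1.0, -0.003, 0.0], [0.0, -0.004, -1.0]]
wrist_force: [1.7, -0.5, -1.1]
finger_gap: 18.0
grasp_force: 45.0
```

servo_tool --motion '[[[0.045, 0.009, 0], [0, 0, 0], 0], [[0.09, 0.018, 0], [0, 0, 0], 0], [[0.135, 0.027, 0], [0, 0, 0], 0], [[0.18, 0.036, 0], [0, 0, 0], 0], [[0.225, 0.045, 0], [0, 0, 0], 0]]'

```text
clock: 7.8
tool_pos: [508.2, 189.2, 363.5]
tool_rot: [[0.003, 1.0, -0.004], [1.0, -0.003, -0.001], [-0.001, -0.004, -1.0]]
wrist_force: [0.3, 0.2, -0.8]
finger_gap: 18.2
grasp_force: 45.0
```

```bash
python3 st.py 539 338 365
```

```text
7.8 [508.2037 189.184  363.5089] [ 0.0365  0.3844 -0.671   1.3953  0.2361  1.4473 -0.6316] 18.248547523473935 44.99816358089447 [ 0.3372  0.1939 -0.8177]
turn [-0.0052  0.0018 -0.0038]
shift [ 0.1861  0.0379 -0.0023]
```

Move over the ring, then lower until the tip is about 20 mm above the mouth.

servo_tool --motion '[[[0.045, 0.009, 0], [0, 0, 0], 0], [[0.09, 0.018, 0], [0, 0, 0], 0], [[0.13, 0.027, 0], [0, 0, 0], 0], [[0.165, 0.034, 0], [0, 0, 0], 0], [[0.186, 0.038, 0], [0, 0, 0], 0]]'

```text
clock: 8.3
tool_pos: [538.4, 339.2, 362.6]
tool_rot: [[-0.001, 1.0, -0.005], [1.0, 0.001, -0.001], [-0.001, -0.005, -1.0]]
wrist_force: [-0.5, -0.2, -0.9]
finger_gap: 18.5
grasp_force: 45.0
```

servo_tool --motion '[[[0, 0, 0.01], [0, 0, 0], 0], [[0, 0, 0.03], [0, 0, 0], 0], [[0, 0, 0.045], [0, 0, 0], 0], [[0, 0, 0.045], [0, 0, 0], 0], [[0, 0, 0.045], [0, 0, 0], 0]]'

```text
clock: 8.8
tool_pos: [541.0, 335.0, 329.2]
tool_rot: [[0.005, 1.0, -0.001], [1.0, -0.005, -0.001], [-0.001, -0.001, -1.0]]
wrist_force: [0.7, -0.1, -1.1]
finger_gap: 18.5
grasp_force: 45.0
```

```bash
python3 st.py 539 338 325
python3 - <<'E'
from h import *
np.set_printoptions(precision=1,suppress=True)
t=ctrl.camera('top');s=ctrl.camera('side');cv2.imwrite('pics/t4.png',t);cv2.imwrite('pics/s4.png',s)
p=ctrl.get_obs()['tool_pos']
print('tip proj',proj('top',[p-[0,0,143.5]]),proj('side',[p-[0,0,143.5]]))
cv2.imwrite('pics/c4.png',np.hstack([cv2.resize(t[190:250,130:190],(400,400),interpolation=3),cv2.resize(s[260:360,260:360],(400,400),interpolation=3)]))
E
```

```text
8.8 [540.9992 334.9555 329.1655] [-0.2525  0.5702 -0.649   1.1952  0.3338  1.4806 -0.8579] 18.490662184774756 44.999679923057556 [ 0.6899 -0.1031 -1.0914]
turn [-0.001   0.0012 -0.0069]
shift [ 0.0038 -0.0025  0.0052]
tip proj [[159.3 218.3]] [[281.8 308. ]]
```

View pics/c4.png

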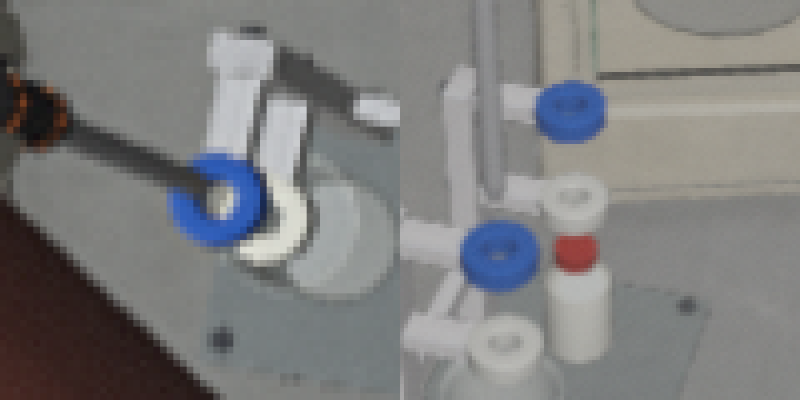

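Side picture: tip at about (283,309), ahead of the left blue ring at (284,323). Top picture: tip at about (161,218.5), ring at (162.5,220). That is close. I'll fit both silhouettes to get the offset between tip and ring, because calibration bias then cancels.

```bash
cat > fit.py <<'E'
from h import *
from scipy.optimize import minimize
S=16;A=np.linspace(0,2*np.pi,40)
def circ(x,y,z,r): return np.c_[x+r*np.cos(A),y+r*np.sin(A),z+0*A]
def render(n,rings,roi,hole=None):
    x0,y0,w,h=roi;m=np.zeros((h*S,w*S),np.uint8)
    f=lambda P:np.round((proj(n,P)+.5-[x0,y0])*S*16).astype(np.int32)
    for a,b in rings: cv2.fillConvexPoly(m,cv2.convexHull(f(np.vstack([a,b]))),255,shift=4)
    if hole:
        k=[np.zeros_like(m) for _ in hole]
        for q,c in zip(k,hole): cv2.fillConvexPoly(q,f(c),255,shift=4)
        m[np.bitwise_and.reduce(k)>0]=0
    return cv2.resize(m,(w,h),interpolation=cv2.INTER_AREA)/255.
def fit(g,obs,x0):
    r=minimize(lambda v:np.sum((g(v)-obs)**2),x0,method='Nelder-Mead',options=dict(initial_simplex=np.vstack([x0]+[np.array(x0)+4*e for e in np.eye(len(x0))]),xatol=.02,fatol=1e-3,maxiter=400))
    return r.x,r.fun
def ring(n,im,guess):
    c=proj(n,[[*guess,156]])[0];roi=(int(c[0])-16,int(c[1])-16,32,32);x,y,w,h=roi
    p=im[y:y+h,x:x+w].astype(float);b=np.clip((p[...,0]-p[...,2]-20)/110,0,1)
    g=lambda v:render(n,[(circ(*v,162,17),circ(*v,150,17))],roi,[circ(*v,162,7),circ(*v,150,7)])
    return fit(g,b,guess)
def shaft(n,im,bg,tcp,dz=143.5):
    zt=tcp[2]-dz
    P=proj(n,[tcp-[0,0,4],tcp-[0,0,dz]]);lo=np.floor(P.min(0)-10).astype(int);hi=np.ceil(P.max(0)+10).astype(int)
    roi=(*lo,*(hi-lo));x,y,w,h=map(int,roi)
    d=np.abs(im[y:y+h,x:x+w].astype(float)-bg[y:y+h,x:x+w]).max(2);obs=np.clip((d-8)/24,0,1)
    yy,xx=np.mgrid[y:y+h,x:x+w];ax=P[1]-P[0];L=np.linalg.norm(ax);ax/=L
    s=(xx-P[0,0])*ax[0]+(yy-P[0,1])*ax[1];e=abs(-(xx-P[0,0])*ax[1]+(yy-P[0,1])*ax[0])
    W=(s>.3*L)&(s<L+7)&(e<7)
    def g(v):
        up=np.array([v[0]+v[2],v[1]+v[3]])
        k=6/139.5;q=np.array(v[:2])*(1-k)+up*k
        return render(n,[(circ(*up,tcp[2]-4,5),circ(*q,zt+6,5)),(circ(*q,zt+6,5),circ(v[0],v[1],zt,3.5))],roi)*W
    return fit(lambda v:g([*v,0,0]),obs*W,tcp[:2]),fit(g,obs*W,[*tcp[:2],0,0])
E
python3 - <<'E'
from fit import *
np.set_printoptions(precision=2,suppress=True)
tcp=np.array([541.,334.96,329.17])
for n in ('top','side'):
    bg=cv2.imread(f'pics/{n}0.png');im=cv2.imread(f'pics/{n[0]}4.png')
    print(n,'L',ring(n,bg,[539,338]),'R',ring(n,bg,[523,240]))
    for r in shaft(n,im,bg,tcp): print('  shaft',r)
E
```

```text
top L (array([542.71, 339.73]), np.float64(36.91947623450612)) R (array([526.57, 240.77]), np.float64(30.17108629548076))
  shaft (array([544.01, 336.49]), np.float64(25.69943459246444))
  shaft (array([544.13, 336.59,  -0.47,  -0.51]), np.float64(25.71332155901576))
side L (array([537.09, 338.94]), np.float64(75.40143352366064)) R (array([522.7, 240.1]), np.float64(71.38369460569838))
  shaft (array([539.49, 335.44]), np.float64(157.77227917147252))
  shaft (array([539.11, 335.12,   0.8 ,   1.74]), np.float64(156.98132953671666))
```

```bash
python3 st.py 539.1 338.3 325
```

```text
8.9 [541.3642 335.6835 330.2579] [-0.2529  0.5696 -0.6495  1.1932  0.3338  1.4806 -0.8579] 18.185358154668005 44.999651312828064 [-0.0189  0.2131 -0.1613]
turn [ 0.0012 -0.001  -0.0067]
shift [ 0.0033 -0.0029  0.0066]
```

servo_tool --motion '[[[0.0042, -0.0024, 0], [0, 0, -0.006], 0], [[0.0042, -0.0024, 0.008], [0, 0, -0.006], 0], [[0.0042, -0.0024, 0.016], [0, 0, -0.006], 0], [[0.0042, -0.0024, 0.016], [0, 0, -0.006], 0], [[0.0042, -0.0024, 0.016], [0, 0, -0.006], 0]]'

```text
clock: 9.4
tool_pos: [539.2, 339.0, 316.3]
tool_rot: [[0.0, 1.0, -0.001], [1.0, -0.0, -0.001], [-0.001, -0.001, -1.0]]
wrist_force: [-0.6, -0.0, -1.3]
finger_gap: 18.1
grasp_force: 45.0
```

```bash
cat > chk.py <<'E'
from fit import *
import sys
np.set_printoptions(precision=2,suppress=True)
k=sys.argv[1];ims={n:ctrl.camera(n) for n in('top','side')}
pp=[]
for i in range(1):
    o=ctrl.get_obs();pp.append(o['tool_pos'])
tcp=np.mean(pp,0);print(o['clock'],tcp,o['wrist_force'],o['finger_gap'])
RC={'top':[542.7,339.7],'side':[537.1,338.9]}
for n in ims:
    cv2.imwrite(f'pics/{n}{k}.png',ims[n])
    for r,f in shaft(n,ims[n],cv2.imread(f'pics/{n}0.png'),tcp): print(n,r,'need',RC[n]-r[:2],f)
t,s=ims['top'],ims['side']
cv2.imwrite(f'pics/c{k}.png',np.hstack([cv2.resize(t[195:245,135:185],(400,400),interpolation=3),cv2.resize(s[285:375,245:335],(400,400),interpolation=3)]))
E
python3 chk.py 5
```

```text
9.5 [539.4  339.22 316.78] [ 0.08 -0.16 -1.17] 17.891676495812398
top [542.77 341.98] need [-0.07 -2.28] 25.08815479623222
top [542.63 341.98  -0.1   -1.3 ] need [ 0.07 -2.28] 25.03608251633987
side [537.09 340.65] need [ 0.01 -1.75] 137.26833237216456
side [537.08 340.7   -0.51   2.43] need [ 0.02 -1.8 ] 137.53849769319493
```

View pics/c5.png

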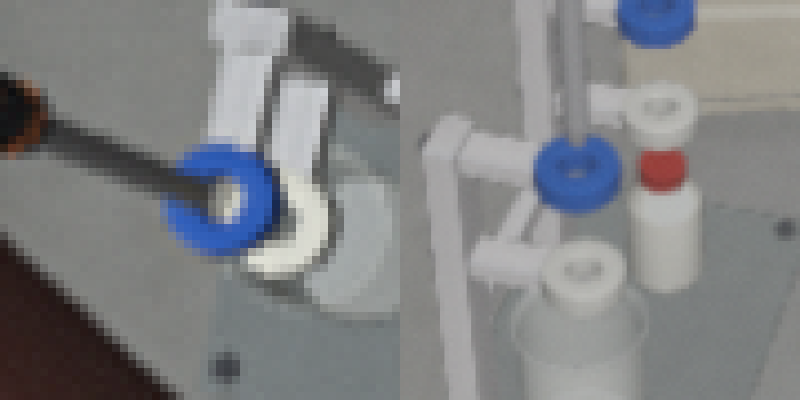

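servo_tool --motion '[[[-0.0016, 0, 0], [0, 0, 0], 0], [[-0.0016, 0, 0.006], [0, 0, 0], 0], [[-0.0016, 0, 0.012], [0, 0, 0], 0], [[-0.0016, 0, 0.018], [0, 0, 0], 0], [[-0.0016, 0, 0.018], [0, 0, 0], 0]]'

```text
clock: 10.0
tool_pos: [538.9, 337.4, 301.1]
tool_rot: [[-0.0, 1.0, -0.002], [1.0, 0.0, -0.001], [-0.001, -0.002, -1.0]]
wrist_force: [-0.3, -0.5, -1.2]
finger_gap: 18.2
grasp_force: 45.0
```

```bash
python3 chk.py 6
```

```text
10.1 [539.2  337.87 302.05] [-0.84 -0.39 -0.44] 18.267807376646985
top [540.34 335.48] need [2.36 4.22] 31.443448913879276
top [539.79 335.93   2.46   2.2 ] need [2.91 3.77] 30.916959102268358
side [536.63 339.21] need [ 0.47 -0.31] 108.4099851018839
side [536.2  338.89   1.28   1.54] need [0.9  0.01] 106.6124687620146
```

View pics/c6.png

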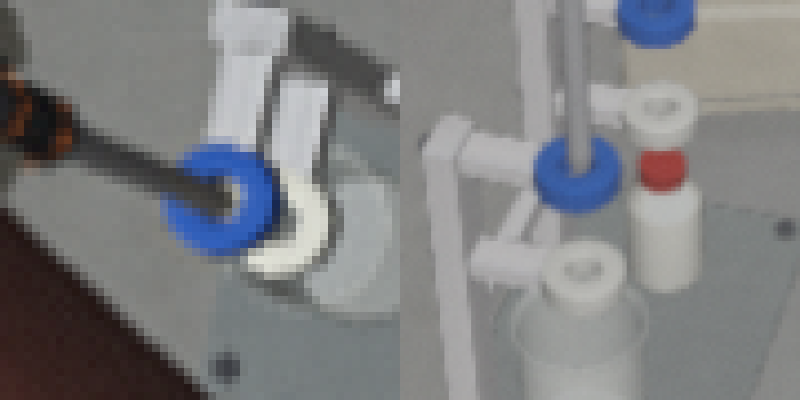

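The tip is inside the upper ring and there is no contact force. Going on down.

servo_tool --motion '[[[0, 0, 0.007], [0, 0, 0], 0], [[0, 0, 0.014], [0, 0, 0], 0], [[0, 0, 0.021], [0, 0, 0], 0], [[0, 0, 0.028], [0, 0, 0], 0], [[0, 0, 0.028], [0, 0, 0], 0]]'

```text
clock: 10.6
tool_pos: [538.9, 337.4, 278.6]
tool_rot: [[-0.0, 1.0, -0.002], [1.0, 0.0, -0.001], [-0.001, -0.002, -1.0]]
wrist_force: [0.1, 0.5, -0.8]
finger_gap: 18.3
grasp_force: 45.0
```

servo_tool --motion '[[[0, 0, 0.007], [0, 0, 0], 0], [[0, 0, 0.014], [0, 0, 0], 0], [[0, 0, 0.021], [0, 0, 0], 0], [[0, 0, 0.021], [0, 0, 0], 0], [[0, 0, 0.021], [0, 0, 0], 0]]'

```text
clock: 11.1
tool_pos: [539.3, 337.9, 263.0]
tool_rot: [[-0.0, 1.0, -0.0], [1.0, 0.0, -0.0], [-0.0, -0.0, -1.0]]
wrist_force: [0.0, -0.4, -1.1]
finger_gap: 18.0
grasp_force: 45.0
```

```bash
python3 chk.py 7; python3 st.py 539 338 250 | tail -2
```

```text
11.2 [539.39 338.1  263.43] [-0.28 -0.12 -0.99] 18.426947837348116
top [543.06 341.33] need [-0.36 -1.63] 47.99043757208766
top [543.1  341.04  -0.31   0.68] need [-0.4  -1.34] 47.94824610726644
side [545.82 299.09] need [-8.72 39.81] 62.79600466166859
side [536.77 337.61   1.2    3.05] need [0.33 1.29] 122.41974553056517
turn [ 0.0007 -0.0007  0.    ]
shift [-0.0001 -0.0005  0.0168]
```

View pics/c7.png

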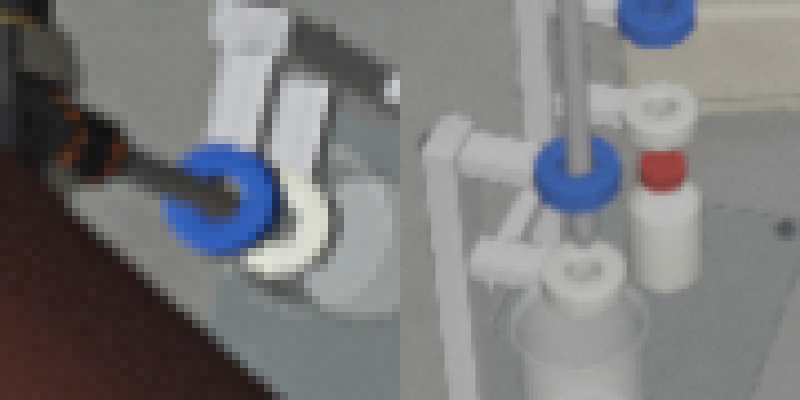

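The shaft passes cleanly through the upper ring, and the tip shows at side crop (578,240), above the white ring's hole at (584,268). Nudging by −0.6 mm in y and entering the lower ring.

servo_tool --motion '[[[-0.0008, 0, 0.005], [0, 0, 0], 0], [[-0.0008, 0, 0.01], [0, 0, 0], 0], [[-0.0008, 0, 0.016], [0, 0, 0], 0], [[-0.0008, 0, 0.022], [0, 0, 0], 0], [[-0.0008, 0, 0.022], [0, 0, 0], 0]]'

```text
clock: 11.7
tool_pos: [539.0, 336.8, 244.4]
tool_rot: [[-0.0, 1.0, -0.001], [1.0, 0.0, -0.001], [-0.001, -0.001, -1.0]]
wrist_force: [0.1, -0.1, -0.7]
finger_gap: 18.2
grasp_force: 45.0
```

servo_tool --motion '[[[0, 0, 0.004], [0, 0, 0], 0], [[0, 0, 0.008], [0, 0, 0], 0], [[0, 0, 0.012], [0, 0, 0], 0], [[0, 0, 0.016], [0, 0, 0], 0], [[0, 0, 0.016], [0, 0, 0], 0]]'

```text
clock: 12.2
tool_pos: [539.1, 337.0, 232.1]
tool_rot: [[-0.0, 1.0, -0.001], [1.0, 0.0, -0.001], [-0.001, -0.001, -1.0]]
wrist_force: [-1.3, -0.3, -0.9]
finger_gap: 18.6
grasp_force: 45.0
```

servo_tool --motion '[[[0, 0, 0.008], [0, 0, 0], 0], [[0, 0, 0.016], [0, 0, 0], 0], [[0, 0, 0.024], [0, 0, 0], 0], [[0, 0, 0.032], [0, 0, 0], 0], [[0, 0, 0.04], [0, 0, 0], 0]]'

```text
clock: 12.7
tool_pos: [539.2, 337.2, 200.0]
tool_rot: [[-0.0, 1.0, -0.0], [1.0, 0.0, -0.0], [-0.0, -0.0, -1.0]]
wrist_force: [0.5, 0.1, -1.3]
finger_gap: 18.6
grasp_force: 45.0
```

servo_tool --motion '[[[0, 0, 0.007], [0, 0, 0], 0], [[0, 0, 0.013], [0, 0, 0], 0], [[0, 0, 0.013], [0, 0, 0], 0], [[0, 0, 0.013], [0, 0, 0], 0], [[0, 0, 0.013], [0, 0, 0], 0]]'

```text
clock: 13.2
tool_pos: [539.4, 337.5, 190.7]
tool_rot: [[-0.0, 1.0, 0.001], [1.0, 0.0, 0.001], [0.001, 0.001, -1.0]]
wrist_force: [-0.2, -0.3, -1.3]
finger_gap: 18.3
grasp_force: 45.0
```

```bash
python3 st.py
python3 - <<'E'
from h import *
t=ctrl.camera('top');s=ctrl.camera('side')
cv2.imwrite('pics/c8.png',np.hstack([cv2.resize(s[250:415,235:345],(400,600),interpolation=3),cv2.resize(t[180:255,130:180],(400,600),interpolation=3)]))
E
```

```text
13.2 [539.3992 337.5212 190.6733] [-0.2467  0.6536 -0.6228  1.4467  0.3959  1.1674 -0.9271] 18.297219702331905 44.999788999557495 [-0.2158 -0.2918 -1.3065]
turn [ 0.0007 -0.0007  0.0001]
```

View pics/c8.png

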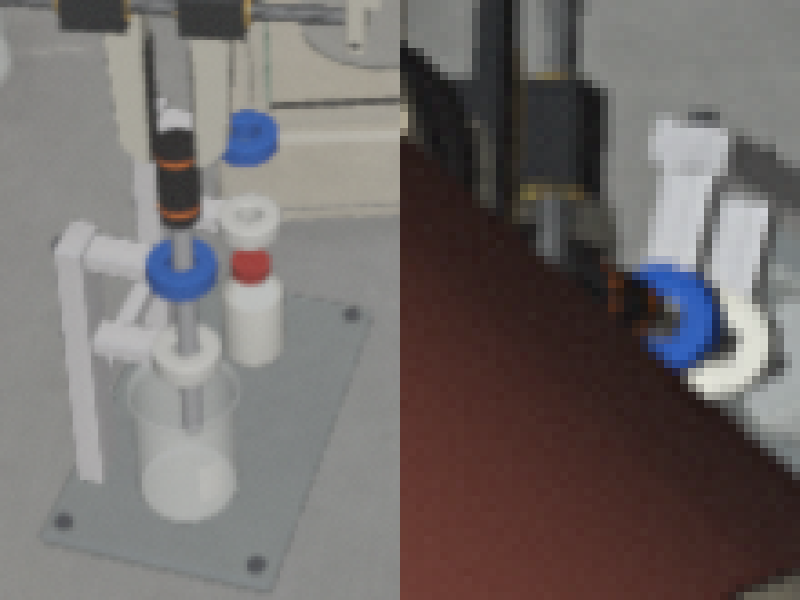

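The side picture shows the probe through both left rings. The tip, at crop (192,430), is about half-way down the beaker, the handle is clear above the blue ring, and the beaker and bottle are unmoved. Handing in.

```bash
python3 -c "
from bench import ctrl
print(ctrl.hand_in())"
```

```text
the job is handed in; nothing more can be done
None
```

I handed the job in with the smaller probe held upright by its handle through both left guide rings, its tip about half-way down the beaker and the beaker and bottle unmoved; no verdict came back.

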